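# Hold the peg open on the reminder card

### The arm

A 6-joint arm with a two-finger parallel gripper is mounted at the origin on the work surface. World frame = base frame: x ahead of the robot, y to its left, z up, the work surface at z = 0. Lengths are in m, angles in rad, forces in N, time in s.
With the tool pointing down it reaches from about 0.35 to 0.775 m from the base axis. Payload 7.3 kg.
Tool frame: the origin (TCP) lies at the centre of the arm's flange, where the gripper is bolted on; the fingertips stand 178 mm ahead of it and the grasp point (between the pads) lies 159 mm ahead of it; z points along the fingers, y is the line along which they close (so a half turn about z gives the same grasp; the last joint's range is limited). The gripper opens to 92 mm and grips with 3 to 60 N. Pads are 19 mm wide; open, the fingers measure 130 mm over their backs; the gripper's body (75 mm by 190 mm) begins 47 mm behind the grasp point.
Start: joints at [-1.273, 0.342, 1.524, -0, 1.275, -0.146], TCP at [0.225, -0.474, 0.405] pointing down, gripper open.
Joint ranges: [-2.53, 2.53], [-0.77, 2.02], [0.04, 2.7], [-1, 4.14], [0.28, 2.66], [-3.11, 3.11]. Speed limits (rad/s): [2.57, 2.57, 3.14, 3.14, 3.14, 3.14].

### API

Orientations are given as [roll, pitch, yaw] about the fixed x, y, z axes, in that order (R = Rz(yaw) Ry(pitch) Rx(roll)).
In Python, from cell import telemetry, vision, ticket gives the robot as it stands.
- The arm moves only by the shell command python3 -m crank 'ROWS' [FORCE]. ROWS is JSON, a list of rows, each a list of 5 numbers: the gripper command: -1 is shut, 1 is fully open, values between are in proportion, then the shift along the tool's x, y, z in mm, then the turn about the tool's z in rad. In form: [[fingers, dx, dy, dz, roll], ...]. A call has 1 to 12 rows; each row is the pose to reach, as a shift and turn from the pose commanded when the call began, along the tool's axes at that moment; what a row does not reach only later rows make up. A row lasts 1/12 s, in which the tool goes at most 41.7 mm and 7.16 degrees, less where a joint would pass 70% of its speed; a pose out of reach is approached as far as the arm can. A call with a gripper value outside its range is refused whole. The fingers move at their own pace and stop on an object; FORCE is the grip in N (left out, the last holds). Time passes only in rows, so rows that repeat a pose let the fingers close. It gives the time, the measured TCP pose, the force, the opening and the grip force at its end, in the units of the state.
- telemetry.observe(): the state, without advancing time (a new reading comes with each control period).
- vision.read_camera(name): name is "scene" or "top" or "wrist"; returns (picture, depth): 400x640x3 uint8, red, green, blue; 400x640 float32, m along the optical axis (not along the pixel's ray), 0 where there is no reading.
- vision.get_calibration(name): a dict with "camera_matrix" (3x3 intrinsics, pixels), "rvec" (rotation vector, rad) and "tvec" (3), from world to camera coordinates, as OpenCV has them. Camera axes: x right, y down, z forward; pixel columns grow to the right and rows downward; lengths in m; the calibration is good to about 2 mm. A picture is of the moment at which its call begins: read the wrist's pose just before it. get_calibration takes no time and is no camera call; for the wrist camera it gives the pose at the moment of the call.
- ticket.hand_in(): hands the job in; it is judged then, once.
The state is a dict: "time": time; "qpos": joint angles; "qvel": joint speeds; "joint_efforts": joint torques, N m; "tool_pos": TCP position; "tool_rot": TCP orientation; "contact_force": force on the tool from outside, world axes, zero at the start; "torque": the same for the moment, N m; "opening": finger opening in m; "grip_force": force on a finger pad.
Only numpy, scipy, OpenCV 4.12 (cv2) and the standard library are available. Lean on these libraries where they do the work, as an engineer would, in place of code of your own. Each camera call takes 0.05 s, during which the arm holds its last target. There are 200 camera calls.

### The job

Stand the reminder card upright on the narrow raised ledge, lined up with it and with its whole foot on top, and let it go. Then take the big clothes peg by its two handles, squeeze it wide open and bring it round the card's free (orange) upright edge, about half-way up, so that the edge stands well between the gaping jaws without the peg touching the card, ready for me to slip a note in. Finish while still holding the peg open there, and leave the other things on the console where they are.

Things in the scene. Friction and masses are not known exactly. Their poses are not given: they have to be found in the camera images.
- ledge: Fixed dark wooden display ledge on the console: a bar 56 mm (x) by 130 mm (y, its long axis), flat top 40 mm above the console. Origin: centre of its underside. It stays where it is.
- card: Loose upright card stand, 140 g. Origin: centre of its foot's underside, z up. Wooden foot 36 (x) by 84 (y) by 12 mm high. On it a rigid white panel 3 mm thick (x), y = -34 to 50, z = 12 to 82 mm, an 8 mm wooden upright at its -y end, and a wooden grip rail on top, 10 mm thick (x), y = -42 to 26, z = 82 to 96 mm. The +y edge (orange) is free and overhangs the foot by 8 mm.
- card_rail (a point): Middle of the card's wooden grip rail above the foot's centre, 89 mm above the underside of the foot: the place to pinch it from above, across its 10 mm thickness (card x).
- card_edge (a point): Middle of the card's free orange edge: 50 mm along card +y from the foot's centre, 47 mm above the underside of the foot; the free edge runs 35 mm up and down from here.
- peg: Loose big wooden clothes peg, 45 g, lying on its side, so its legs open horizontally: 105 mm long, 18 mm high. Origin: on the pivot axis, at the underside; x to the jaws, z (pivot axis) up. Handles end 55 mm behind the pivot, jaws 50 mm ahead; legs 8 mm thick. The frame is fixed to the -y leg, whose handle lies along x. Shut, the peg's line of symmetry is turned 0.20 rad from x towards -y.
- peg_handles (a point): Point in the peg's frame 37 mm behind the pivot, 9 mm up: where to squeeze. Fully open, it is midway between the handles, which are then parallel and 24 mm over their outer faces (y = -12 and +12 mm). Shut, the -y handle is the same, but the +y handle is splayed out by 0.40 rad: about 40 mm over both here, 46 mm at their ends.
- peg_mouth (a point): Point in the peg's frame 36 mm ahead of the pivot, 9 mm up, where the card edge is well in the mouth. Fully open, the jaws gape evenly about the x axis (inner faces at 0.20 rad either side from the pivot): 14 mm here, 20 mm at the tips. Shut, both jaws lie on the -y side of it.
- peg_arm (a joint): Opening angle of the peg: 0 = shut (its rest), 0.40 rad = fully open, a firm stop with the handles parallel. The spring takes 0.12 N m to start opening and 0.28 N m fully open: about 8 N squeezed on the handles 35 mm behind the pivot. It snaps shut when the handles are let go. A firmer grip (20 to 30 N) against the stop does no harm.
- bowl: Green glass key bowl, 116 mm across, 45 mm high; origin: centre of its underside. Leave alone.
- dish: White ceramic ring dish, 84 mm across, 18 mm high; origin: centre of its underside. Leave alone.
- key: Steel bicycle lock key with a black head, 66 mm long, 6 mm high; origin: near its middle, underside. Leave alone.
- tag: Blue plastic pet tag, 32 mm disc with an ear, 5 mm thick; origin: centre of the disc, underside. Leave alone.
- keycap: Dark hard silicone key cap, 35 mm long, 28 mm wide, 10 mm high; origin: centre of its round end, underside. Leave alone.
There are look-alikes about, which are no part of the job. Leave any purple or red look-alike of the peg alone.

How it is judged:
By the outcome, as a careful person would: the job done as asked, in the order asked, and still so for the second after the job is handed in, while the arm keeps its last pose, push and grip.
It also fails if it takes over 56 s, if anything falls off the work surface, if the arm or the gripper's body presses on something with over 40 N, if the wrist force passes 120 N, or if a joint passes its speed limit or range.

## Working session

There is one attempt and no reset: what is moved stays moved. The work goes in short steps, Python scripts to look and compute and a shell command to move; the robot and the scene stay as the last step left them, time stands still between calls to the robot, and variables do not carry over. Pictures are saved under pics/ and viewed, at most 12 in all, crops included, and the job is handed in when it is done.

```bash
ls; mkdir -p pics
python3 - <<'E'
from cell import telemetry, vision
import cv2,numpy as np
print(telemetry.observe())
for n in("scene","top"):
    im,d=vision.read_camera(n); cv2.imwrite(f"pics/{n}0.png",im[...,::-1]); np.savez(f"pics/{n}0.npz",im=im,d=d)
    c=vision.get_calibration(n); print(n,c)
    R=cv2.Rodrigues(np.array(c["rvec"]))[0]; print(-R.T@np.array(c["tvec"]).ravel(), R[2])
E
```

```text
pics
{'time': 0.0, 'qpos': array([-1.27300864e+00,  3.42706287e-01,  1.52499628e+00, -2.91455521e-05,
        1.27536175e+00, -1.46052712e-01]), 'qvel': array([ 2.62096901e-04,  1.58843193e-03, -6.98674287e-04, -4.68175322e-05,
       -1.27721015e-03,  2.07683504e-04]), 'joint_efforts': array([-8.55246071e-04, -4.31249285e+01, -2.44217134e+01,  7.16789486e-02,
        5.60505164e-02, -1.33373201e-04]), 'tool_pos': array([ 0.22539441, -0.47401298,  0.40406052]), 'tool_rot': array([-3.14013260e+00, -1.86603371e-04,  4.43848765e-01]), 'contact_force': array([ 0.74586435, -0.20564418,  0.39711362]), 'torque': array([ 0.02885009, -0.03125209,  0.00241162]), 'grip_force': 0.0, 'opening': 0.09131273549219714}
scene {'camera_matrix': array([[411.28607582,   0.        , 321.21124494],
       [  0.        , 411.28607582, 208.74184186],
       [  0.        ,   0.        ,   1.        ]]), 'rvec': array([ 1.23456806,  2.34968666, -0.92276156]), 'tvec': array([ 0.27952973, -0.25656096,  1.33328669])}
[1.052337   0.39833964 0.80964569] [-0.55280505 -0.39121276 -0.73577113]
top {'camera_matrix': array([[501.35673674,   0.        , 314.32777406],
       [  0.        , 501.35673674, 189.26940129],
       [  0.        ,   0.        ,   1.        ]]), 'rvec': array([ 2.16267849, -2.16874525,  0.12507346]), 'tvec': array([0.01844085, 0.5344986 , 1.1633126 ])}
[0.40164183 0.02159961 1.21554199] [ 0.11139164 -0.00390238 -0.99376892]
```

View pics/top0.png

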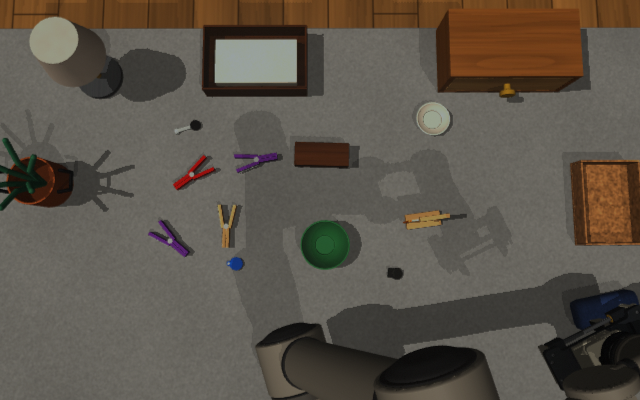

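View pics/scene0.png

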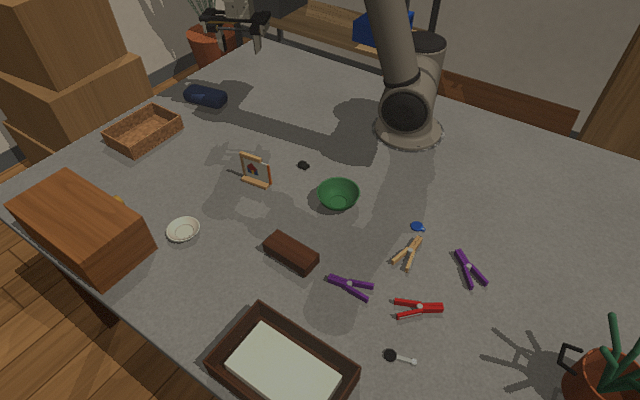

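The top view shows the ledge at (322,154), the card at (425,220), the bowl at (325,245), the dish at (433,119), the tag at (236,264), the key cap at (395,273) and the key at (188,127).
Candidates for the peg are wood-coloured at (228,225), purple at (257,160) and (170,240), and red at (193,173). The description says wooden, so I choose (228,225). The card at (425,220) is the only upright stand.

```bash
cat > h.py <<'E'
import numpy as np, cv2
from cell import telemetry, vision
def cal(n):
    c=vision.get_calibration(n); K=np.array(c["camera_matrix"]); R=cv2.Rodrigues(np.array(c["rvec"]))[0]; t=np.array(c["tvec"]).ravel()
    return K,R,t
def ray(C,p):
    K,R,t=C; return -R.T@t, R.T@np.linalg.solve(K,[p[0],p[1],1.])
def plane(C,p,z):
    o,d=ray(C,p); return o+d*(z-o[2])/d[2]
def proj(C,X):
    K,R,t=C; q=K@(R@np.asarray(X,float)+t); return q[:2]/q[2]
def tri(C1,p1,C2,p2):
    P=[C[0]@np.c_[C[1],C[2]] for C in(C1,C2)]
    X=cv2.triangulatePoints(P[0],P[1],np.array(p1,float).reshape(2,1),np.array(p2,float).reshape(2,1)).ravel(); return X[:3]/X[3]
def cloud(C,d):
    K,R,t=C; v,u=np.mgrid[:d.shape[0],:d.shape[1]]
    P=np.stack([(u-K[0,2])/K[0,0]*d,(v-K[1,2])/K[1,1]*d,d],-1)
    return (P-t)@R
E
python3 - <<'E'
from h import *
a=np.load("pics/top0.npz"); C=cal("top")
P=cloud(C,a["d"])
for n,p,z in[("ledge",(322,154),.04),("card",(425,220),.09),("peg",(228,225),.018),("bowl",(325,245),.03),("dish",(433,119),.018),("console",(260,300),0)]:
    print(n,plane(C,p,z).round(3),P[p[1],p[0]].round(3))
im=a["im"][...,::-1]
t=cv2.resize(im[190:275,200:270],None,fx=5,fy=5,interpolation=cv2.INTER_CUBIC)
c=cv2.resize(im[190:275,380:470],None,fx=5,fy=5,interpolation=cv2.INTER_CUBIC)
cv2.imwrite("pics/crop1.png",np.hstack([t,c])); print(np.hstack([t,c]).shape)
E
```

```text
ledge [ 0.618 -0.002  0.04 ] [ 0.617 -0.001  0.042]
card [ 0.458 -0.231  0.09 ] [ 0.458 -0.23   0.093]
peg [0.451 0.223 0.018] [0.402 0.022 1.216]
bowl [ 0.403 -0.008  0.03 ] [ 0.403 -0.008  0.003]
dish [ 0.708 -0.274  0.018] [ 0.712 -0.277  0.003]
console [0.273 0.147 0.   ] [0.273 0.147 0.002]
(425, 800, 3)
```

View pics/crop1.png

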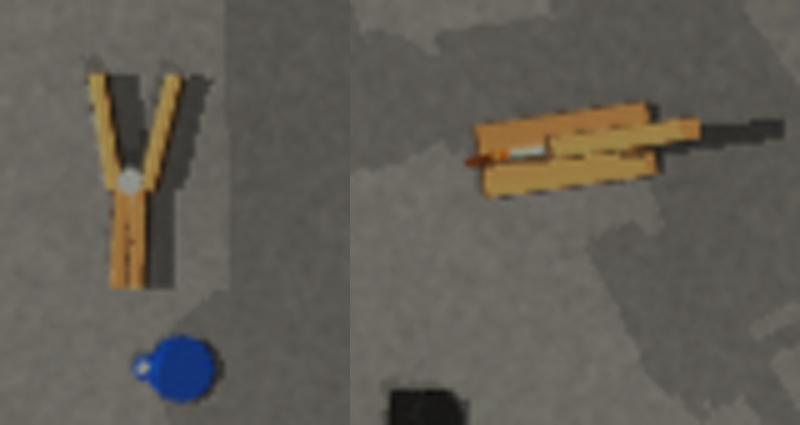

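The wooden peg's handles point up in the image (world +x) and its jaws point down. The card's orange edge is on the left (+y), with the rail running towards the right. Next I measure the outlines.

```bash
cat >> h.py <<'E'
def Rt(s):
    from scipy.spatial.transform import Rotation as Ro
    return Ro.from_euler('xyz',s["tool_rot"]).as_matrix()
def go(s,p,yaw,tcp=None):
    "shift in tool axes (mm) and roll to bring the grasp point to p (tool down) at yaw"
    R=Rt(s); d=R.T@(np.array(p)+[0,0,.159]-s["tool_pos"])*1e3
    dy=(yaw-s["tool_rot"][2]+np.pi)%(2*np.pi)-np.pi
    print("shift",d.round(1),"roll",round(-dy,3))
E
python3 - <<'E'
from h import *
s=telemetry.observe(); C=cal("wrist"); R=Rt(s)
print("cam in tool",R.T@(-C[1].T@C[2]-s["tool_pos"]), "axis",R.T@C[1][2],"camx",R.T@C[1][0])
T=cal("top"); a=np.load("pics/top0.npz"); P=cloud(T,a["d"]); hsv=cv2.cvtColor(a["im"],cv2.COLOR_RGB2HSV)
v,u=np.mgrid[:400,:640]
def rect(m,z,name):
    pts=np.c_[u[m],v[m]].astype(float)
    W=np.array([plane(T,p,z)[:2] for p in pts]); r=cv2.minAreaRect((W*1000).astype(np.float32)); print(name,m.sum(),r,np.median(P[m],0).round(3))
box=lambda x0,x1,y0,y1:(u>x0)&(u<x1)&(v>y0)&(v<y1)
rect(box(285,360,135,175)&(abs(P[...,2]-.04)<.006),.04,"ledge top")
rect(box(390,480,200,240)&(abs(P[...,2]-.093)<.01),.096,"rail")
rect(box(390,480,200,240)&(abs(P[...,2]-.012)<.005)&(hsv[...,1]>110),.012,"foot")
S=cal("scene"); print("scene card px",proj(S,plane(T,(425,220),.09)),proj(S,[.451,.223,.018]))
E
```

```text
cam in tool [ 6.48416249e-02 -6.27498762e-05  2.03557766e-02] axis [-2.43959279e-01  4.00594311e-05  9.69785476e-01] camx [-3.31785500e-04  9.99999937e-01 -1.24771491e-04]
ledge top 1257 ((618.2584228515625, 0.43128204345703125), (128.4976348876953, 56.676387786865234), 88.41223907470703) [0.618 0.001 0.04 ]
rail 148 ((462.0518798828125, -240.16111755371094), (10.076766967773438, 88.9616928100586), 7.927145481109619) [ 0.464 -0.248  0.096]
foot 378 ((462.5347595214844, -240.35089111328125), (35.18400955200195, 90.05040740966797), 7.914740562438965) [ 0.459 -0.24   0.012]
scene card px [257.14498812 158.42000709] [407.14876423 249.6657497 ]
```

```bash
python3 -c "
from h import *
go(telemetry.observe(),[.4625,-.240,.25],1.709)"
```

```text
shift [ 314.6 -109.6   -4.7] roll -1.265
```

```bash
python3 -m crank '[[1,30,-10,0,-0.12],[1,60,-20,0,-0.24],[1,90,-31,0,-0.36],[1,120,-42,0,-0.48],[1,150,-52,0,-0.6],[1,180,-63,0,-0.72],[1,210,-73,0,-0.84],[1,240,-84,0,-0.96],[1,270,-94,0,-1.08],[1,300,-105,0,-1.2],[1,315,-110,-5,-1.265],[1,315,-110,-5,-1.265]]' 25
python3 - <<'E'
from h import *
s=telemetry.observe(); C=cal("wrist"); im,d=vision.read_camera("wrist")
print(s["tool_pos"],s["tool_rot"],s["contact_force"])
cv2.imwrite("pics/w1.png",im[...,::-1]); np.savez("pics/w1.npz",im=im,d=d,K=C[0],R=C[1],t=C[2])
E
```

```text
time: 1.1
tool_pos: [0.4645, -0.2373, 0.4099]
tool_rot: [3.141, -0.0, 1.715]
contact_force: [0.2, 0.6, 0.1]
opening: 0.0916
grip_force: 0.0
[ 0.46453461 -0.23726293  0.40989742] [ 3.14066451e+00 -3.60598223e-04  1.71539438e+00] [0.20636216 0.63851548 0.09380073]
```

View pics/w1.png

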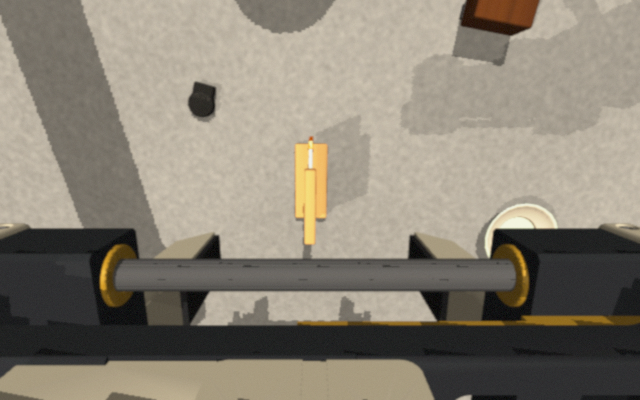

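The wrist view shows the card centred at (310,180): foot at x 296–327 and rows 143–218, rail at rows 169–243, orange edge at (311,138). Next I triangulate the rail's ends against the top view.

Run:
```python
from h import *
w=np.load("pics/w1.npz"); C=(w["K"],w["R"],w["t"]); T=cal("top")
for a,b in[((419.6,219),(310,169)),((449.6,215.6),(309.5,243))]:
    print("tri",tri(T,a,C,b).round(4))
P=cloud(C,w["d"]); v,u=np.mgrid[:400,:640]; hsv=cv2.cvtColor(w["im"],cv2.COLOR_RGB2HSV)
B=(u>280)&(u<345)&(v>130)&(v<250)
def rect(m,z,n):
    W=np.array([plane(C,p,z)[:2] for p in np.c_[u[m],v[m]]]); r=cv2.minAreaRect((W*1000).astype(np.float32)); print(n,m.sum(),r,np.median(P[m],0).round(3))
rect(B&(P[...,2]>.088)&(P[...,2]<.11),.096,"rail")
rect(B&(abs(P[...,2]-.012)<.005)&(hsv[...,1]>110),.012,"foot")
```

```text
tri [ 0.4583 -0.2132  0.1179]
tri [ 0.4678 -0.289   0.0818]
rail 834 ((463.0908508300781, -250.1388397216797), (9.509119033813477, 67.37242889404297), 7.899023532867432) [ 0.463 -0.249  0.096]
foot 1663 ((460.9996643066406, -238.95738220214844), (35.06806945800781, 90.97720336914062), 7.721035480499268) [ 0.461 -0.237  0.012]
```

```bash
python3 -c "
from h import *
s=telemetry.observe();print(s['tool_pos'],s['tool_rot']);go(s,[.462,-.242,.089],1.709)"
```

```text
[ 0.4634713  -0.23846104  0.40959082] [-3.14147552e+00  1.00363788e-04  1.71100844e+00]
shift [ -3.3  -1.9 161.6] roll 0.002
```

```bash
python3 -m crank '[[1,-2.5,-1,35,0],[1,-2.5,-1,70,0],[1,-2.5,-1,105,0],[1,-2.5,-1,135,0],[1,-2.5,-1,155,0],[1,-2.5,-1,161,0],[1,-2.5,-1,161,0],[1,-2.5,-1,161,0],[1,-2.5,-1,161,0]]' 25
python3 -c "
from h import *
s=telemetry.observe();go(s,[.462,-.242,.089],1.709)"
```

```text
time: 1.9
tool_pos: [0.4623, -0.2429, 0.2502]
tool_rot: [3.14, 0.002, 1.708]
contact_force: [0.3, -0.7, 0.4]
opening: 0.0919
grip_force: 0.0
shift [ 0.9 -0.2  2.2] roll -0.001
```

Aligned within 1 mm; close on the rail and lift.

```bash
python3 -m crank '[[-0.3,0,0,0,0],[-0.6,0,0,0,0],[-1,0,0,0,0],[-1,0,0,0,0],[-1,0,0,0,0],[-1,0,0,0,0],[-1,0,0,0,0],[-1,0,0,0,0],[-1,0,0,0,0],[-1,0,0,0,0]]' 25
python3 -c "
from h import *
s=telemetry.observe();print(s['tool_pos'],s['tool_rot'])"
```

```text
time: 2.73
tool_pos: [0.4621, -0.2422, 0.2487]
tool_rot: [-3.142, 0.0, 1.709]
contact_force: [0.2, 0.7, -0.5]
opening: 0.0297
grip_force: 0.0
[ 0.46205533 -0.24216912  0.24867802] [-3.14152376e+00  6.82916316e-06  1.70880118e+00]
```

```bash
python3 -m crank '[[-1,0,0,0,0],[-1,0,0,0,0],[-1,0,0,0,0],[-1,0,0,0,0],[-1,0,0,0,0],[-1,0,0,0,0]]' 25
python3 -m crank '[[-1,0,0,-10,0],[-1,0,0,-25,0],[-1,0,0,-50,0],[-1,0,0,-80,0],[-1,0,0,-110,0],[-1,0,0,-120,0],[-1,0,0,-120,0],[-1,0,0,-120,0]]'
python3 -c "
from h import *
s=telemetry.observe();go(s,[.535,-.04,.20],1.709)"
```

```text
time: 3.23
tool_pos: [0.462, -0.2422, 0.2487]
tool_rot: [-3.142, -0.0, 1.709]
contact_force: [0.5, -0.0, -0.7]
opening: 0.0095
grip_force: 25.0
time: 3.9
tool_pos: [0.4618, -0.2419, 0.3683]
tool_rot: [-3.142, -0.0, 1.709]
contact_force: [-0.7, 0.5, -2.6]
opening: 0.0099
grip_force: 25.0
shift [189.9 100.3   9.3] roll -0.0
```

```bash
python3 -c "
from h import *
s=telemetry.observe();go(s,[.618,-.11,.25],1.543)"
```

```text
shift [109.2 172.9 -40.7] roll 0.166
```

```bash
python3 -m crank '[[-1,10,15,-8,0.03],[-1,25,40,-16,0.06],[-1,40,65,-24,0.09],[-1,55,88,-32,0.12],[-1,70,110,-40,0.15],[-1,85,135,-41,0.166],[-1,100,157,-41,0.166],[-1,109,173,-41,0.166],[-1,109,173,-41,0.166],[-1,109,173,-41,0.166],[-1,109,173,-41,0.166],[-1,109,173,-41,0.166]]'
python3 - <<'E'
from h import *
s=telemetry.observe(); C=cal("wrist"); im,d=vision.read_camera("wrist")
print(s["tool_pos"],s["tool_rot"])
cv2.imwrite("pics/w2.png",im[...,::-1]); np.savez("pics/w2.npz",im=im,d=d,K=C[0],R=C[1],t=C[2])
P=cloud(C,d); v,u=np.mgrid[:400,:640]
m=(abs(P[...,2]-.04)<.005)&(abs(P[...,0]-.618)<.06)&(abs(P[...,1])<.1)
W=np.array([plane(C,p,.04)[:2] for p in np.c_[u[m],v[m]]]); print(m.sum(),np.median(P[m],0),cv2.minAreaRect((W*1000).astype(np.float32)))
E
```

```text
time: 4.9
tool_pos: [0.6178, -0.1112, 0.4087]
tool_rot: [-3.139, -0.0, 1.542]
contact_force: [0.6, 0.1, -1.6]
opening: 0.0096
grip_force: 25.0
[ 0.61780571 -0.11119611  0.40868922] [-3.13944716e+00 -1.39501329e-04  1.54177132e+00]
7897 [6.18260530e-01 2.85705180e-04 3.95689982e-02] ((618.1556396484375, -4.146816253662109), (120.352294921875, 55.59666442871094), 88.23725891113281)
```

View pics/w2.png

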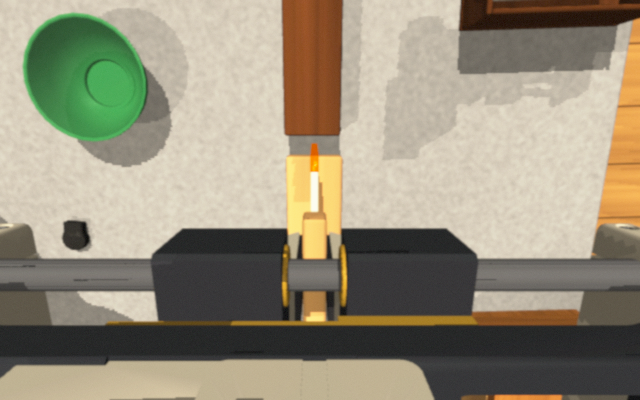

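Run:
```python
from h import *
s=telemetry.observe();print(s['tool_pos'],s['tool_rot'])
w=np.load("pics/w2.npz"); C=(w["K"],w["R"],w["t"]); P=cloud(C,w["d"]); v,u=np.mgrid[:400,:640]
B=(u>275)&(u<352)&(v>140)&(v<240)
print(np.percentile(P[B][:,2],[5,25,50,75,95]).round(3))
for lo,hi,z in((.165,.182,.174),):
    m=B&(P[...,2]>lo)&(P[...,2]<hi); W=np.array([plane(C,p,z)[:2] for p in np.c_[u[m],v[m]]]); print(m.sum(),np.median(P[m],0),cv2.minAreaRect((W*1000).astype(np.float32)))
    xs=P[m]; A=np.c_[xs[:,:2],np.ones(len(xs))]; print("tilt",np.linalg.lstsq(A,xs[:,2],rcond=None)[0])
go(s,[.618,.0007,.16],1.540)
```

```text
[ 0.61783356 -0.1112323   0.40917123] [-3.14038049e+00 -3.58514469e-05  1.54157836e+00]
[-0.001  0.     0.171  0.173  0.256]
3431 [ 0.61579929 -0.09191075  0.17157216] ((617.736083984375, -91.69437408447266), (58.98112106323242, 35.27301025390625), 88.283935546875)
tilt [-0.00333019 -0.00509891  0.17310016]
shift [111.9  -3.   90.2] roll 0.002
```

```bash
python3 -m crank '[[-1,15,-0.5,0,0.002],[-1,40,-1,0,0.002],[-1,70,-2,10,0.002],[-1,95,-3,30,0.002],[-1,108,-3,55,0.002],[-1,112,-3,80,0.002],[-1,112,-3,100,0.002],[-1,112,-3,109,0.002],[-1,112,-3,112,0.002],[-1,112,-3,112,0.002],[-1,112,-3,112,0.002]]'
python3 - <<'E'
from h import *
s=telemetry.observe();print(s['tool_pos'],s['tool_rot']); go(s,[.618,.0007,.130],1.540)
E
```

```text
time: 5.87
tool_pos: [0.6189, 0.001, 0.2991]
tool_rot: [3.139, 0.0, 1.54]
contact_force: [0.4, -0.1, -2.0]
opening: 0.0095
grip_force: 25.0
[0.61889702 0.00095499 0.2990553 ] [3.13935205e+00 3.07194129e-04 1.53984990e+00]
shift [-0.3 -0.9 10.1] roll -0.0
```

```bash
python3 -m crank '[[-1,0,-0.5,3,0],[-1,0,-0.5,5,0],[-1,0,-0.5,6,0],[-1,0,-0.5,7,0],[-1,0,-0.5,7,0],[-1,0,-0.5,7,0]]'
python3 -m crank '[[-1,0,0,0.5,0],[-1,0,0,1,0],[-1,0,0,1,0],[-1,0,0,1,0]]'
```

```text
time: 6.37
tool_pos: [0.6181, 0.0017, 0.2907]
tool_rot: [3.142, 0.0, 1.541]
contact_force: [0.2, 0.4, -1.0]
opening: 0.0098
grip_force: 25.0
time: 6.7
tool_pos: [0.618, 0.0017, 0.2897]
tool_rot: [-3.142, 0.0, 1.541]
contact_force: [0.6, 0.5, -1.0]
opening: 0.0095
grip_force: 25.0
```

```bash
python3 -m crank '[[-1,0,0,0.5,0],[-1,0,0,0.5,0],[-1,0,0,0.5,0]]'
python3 -m crank '[[-1,0,0,0.5,0],[-1,0,0,0.5,0],[-1,0,0,0.5,0]]'
```

```text
time: 6.95
tool_pos: [0.618, 0.0017, 0.2892]
tool_rot: [-3.142, 0.0, 1.541]
contact_force: [-0.9, 0.9, -1.8]
opening: 0.0097
grip_force: 25.0
time: 7.2
tool_pos: [0.618, 0.0017, 0.2887]
tool_rot: [3.142, 0.0, 1.541]
contact_force: [0.5, -1.0, -1.3]
opening: 0.0099
grip_force: 25.0
```

```bash
python3 -m crank '[[-1,0,0,0.5,0],[-1,0,0,0.5,0],[-1,0,0,0.5,0]]'
python3 -m crank '[[-1,0,0,0.5,0],[-1,0,0,0.5,0],[-1,0,0,0.5,0]]'
```

```text
time: 7.45
tool_pos: [0.6181, 0.0017, 0.2887]
tool_rot: [3.141, 0.0, 1.541]
contact_force: [-0.6, 0.3, 3.3]
opening: 0.01
grip_force: 25.0
time: 7.7
tool_pos: [0.6181, 0.0016, 0.2887]
tool_rot: [3.14, 0.0, 1.541]
contact_force: [-1.9, 1.8, 5.9]
opening: 0.01
grip_force: 25.0
```

```bash
python3 -m crank '[[-1,0,0,-0.5,0],[-0.7,0,0,-0.5,0],[-0.6,0,0,-0.5,0],[-0.5,0,0,-0.5,0],[-0.4,0,0,-0.5,0],[-0.3,0,0,-0.5,0],[-0.2,0,0,-0.5,0],[-0.1,0,0,-0.5,0],[0,0,0,-0.5,0]]'
python3 -m crank '[[0,0,0,-10,0],[0,0,0,-30,0],[0.2,0,0,-60,0],[0.5,0,0,-95,0],[1,0,0,-130,0],[1,0,0,-160,0],[1,0,0,-160,0],[1,0,0,-160,0]]'
python3 -c "
from h import *
s=telemetry.observe();print(s['tool_pos'],s['tool_rot'])
im,d=vision.read_camera('top');np.savez('pics/top1.npz',im=im,d=d)
P=cloud(cal('top'),d);T=cal('top');v,u=np.mgrid[:400,:640]
hsv=cv2.cvtColor(im,cv2.COLOR_RGB2HSV)
cv2.imwrite('pics/crop2.png',cv2.resize(im[120:280,180:380,::-1],None,fx=4,fy=3.7))
"
```

```text
time: 8.45
tool_pos: [0.6181, 0.0016, 0.2882]
tool_rot: [-3.142, 0.0, 1.541]
contact_force: [-0.2, 0.3, 0.1]
opening: 0.0437
grip_force: 0.0
time: 9.12
tool_pos: [0.6179, 0.0017, 0.4511]
tool_rot: [3.136, 0.001, 1.541]
contact_force: [-0.2, -0.2, -0.5]
opening: 0.0816
grip_force: 0.0
[0.61785388 0.00172608 0.45110344] [3.13633596e+00 5.69707378e-04 1.54085058e+00]
```

View pics/crop2.png

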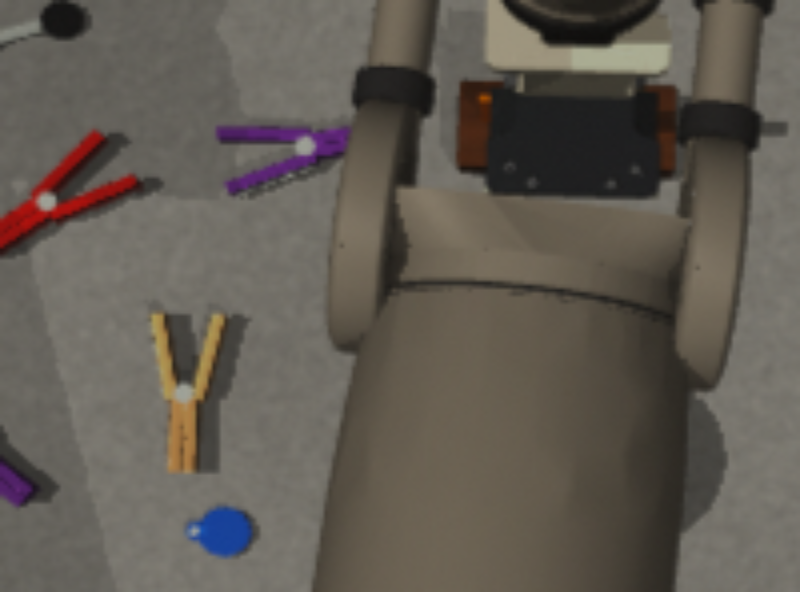

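The crop shows the shut wooden peg (pivot at crop (184,393), handles upwards), untouched. The orange edge is at crop (485,98), over the ledge. Next I move over the peg.

```bash
python3 -c "
from h import *
go(telemetry.observe(),[.490,.223,.22],0.0)"
```

```text
shift [ 217.4 -134.4   69.7] roll 1.541
```

```bash
python3 -m crank '[[1,20,-12,0,0.12],[1,40,-25,0,0.24],[1,60,-37,5,0.36],[1,80,-50,10,0.48],[1,100,-62,15,0.6],[1,120,-75,20,0.72],[1,140,-87,30,0.84],[1,160,-99,40,0.96],[1,180,-111,50,1.08],[1,200,-124,60,1.2],[1,217,-134,68,1.32],[1,217,-134,68,1.44]]'
python3 -m crank '[[1,0,0,0,0.1],[1,0,0,0,0.1],[1,0,0,0,0.1]]'
python3 - <<'E'
from h import *
s=telemetry.observe(); C=cal("wrist"); im,d=vision.read_camera("wrist")
print(s["tool_pos"],s["tool_rot"])
cv2.imwrite("pics/w3.png",im[...,::-1]); np.savez("pics/w3.npz",im=im,d=d,K=C[0],R=C[1],t=C[2])
E
```

```text
time: 10.17
tool_pos: [0.4881, 0.2249, 0.3768]
tool_rot: [3.141, 0.007, 0.098]
contact_force: [-0.5, -0.3, -0.3]
opening: 0.0917
grip_force: 0.0
time: 10.42
tool_pos: [0.4904, 0.2225, 0.379]
tool_rot: [3.141, 0.002, 0.004]
contact_force: [0.5, -0.6, 0.5]
opening: 0.0916
grip_force: 0.0
[0.4903564  0.2225247  0.37902824] [3.14078968e+00 2.37386272e-03 3.94082502e-03]
```

View pics/w3.png

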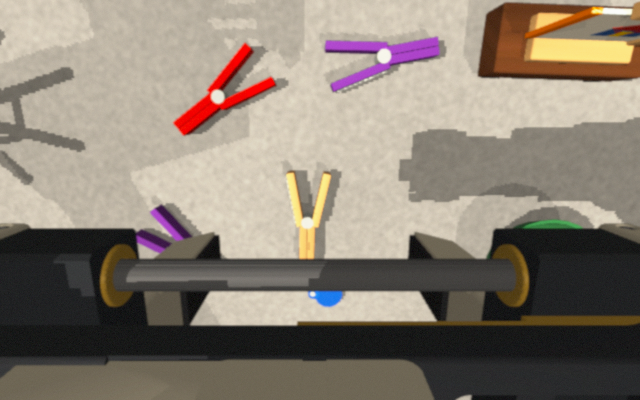

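The wrist view shows the peg pivot at (307,222), handle tips at (291,172) and (327,173), and jaws near (308,260). The card stands on the ledge at upper right.

Run:
```python
from h import *
w=np.load("pics/w3.npz"); C=(w["K"],w["R"],w["t"]); T=cal("top"); a=np.load("pics/top0.npz")
def blob(im,box,lo,hi):
    h=cv2.cvtColor(im,cv2.COLOR_RGB2HSV); m=cv2.inRange(h,lo,hi); k=np.zeros_like(m); x0,x1,y0,y1=box; k[y0:y1,x0:x1]=m[y0:y1,x0:x1]; return k
# pivot: low-saturation bright disc
def pivot(im,box):
    k=blob(im,box,(0,0,150),(180,90,255)); n,l,st,ce=cv2.connectedComponentsWithStats(k); 
    return [(tuple(ce[i].round(1)),st[i,4]) for i in range(1,n)]
print(pivot(w["im"],(297,318,212,234)),pivot(a["im"],(219,233,219,233)))
k=blob(w["im"],(280,340,165,258),(10,90,120),(35,255,255)); print(k.sum()/255)
ys,xs=np.nonzero(k); W=np.array([plane(C,p,.018) for p in np.c_[xs,ys]])
for x in (.470,.480,.490,.495,.500):
    q=W[abs(W[:,0]-x)<.0015][:,1]; q.sort(); print(x,len(q),q[0].round(4),q[-1].round(4))
print("x max",W[:,0].max(), "depth z",np.median(cloud(C,w['d'])[k>0][:,2]))
p1=plane(C,(307,222.5),.018); print("pivot plane",p1,"tri",tri(C,(307,222.5),T,(226,226)))
```

```text
[((np.float64(306.9), np.float64(222.5)), np.int32(132)), ((np.float64(297.8), np.float64(230.1)), np.int32(17)), ((np.float64(315.2), np.float64(230.5)), np.int32(6))] [((np.float64(223.0), np.float64(227.0)), np.int32(1))]
1429.0
0.47 49 0.2118 0.2444
0.48 54 0.2089 0.2463
0.49 54 0.207 0.2482
0.495 55 0.2061 0.2491
0.5 34 0.2072 0.249
x max 0.5011304705186326 depth z 0.017466964923591444
pivot plane [0.44750753 0.22918003 0.018     ] tri [0.44813637 0.22806634 0.01831876]
```

```bash
python3 -c "
from h import *
s=telemetry.observe();print(s['tool_pos'],s['tool_rot']);go(s,[.4845,.2277,.023],-.03)"
```

```text
[0.49049592 0.22241094 0.37931316] [3.14099341e+00 1.79164198e-03 3.82169936e-03]
shift [ -5.6  -5.4 197.3] roll 0.034
```

```bash
python3 -m crank '[[1,-2,-2,35,0.034],[1,-5.6,-5.4,75,0.034],[1,-5.6,-5.4,115,0.034],[1,-5.6,-5.4,150,0.034],[1,-5.6,-5.4,175,0.034],[1,-5.6,-5.4,188,0.034],[1,-5.6,-5.4,192,0.034],[1,-5.6,-5.4,192,0.034],[1,-5.6,-5.4,192,0.034],[1,-5.6,-5.4,192,0.034]]' 25
python3 -c "
from h import *
s=telemetry.observe();go(s,[.4845,.2277,.023],-.03)"
```

```text
time: 11.3
tool_pos: [0.4856, 0.228, 0.1894]
tool_rot: [-3.141, -0.002, -0.033]
contact_force: [0.3, 0.1, 0.3]
opening: 0.0918
grip_force: 0.0
shift [-1.1  0.4  7.4] roll -0.003
```

```bash
python3 -m crank '[[1,-1,0,3,0],[1,-1,0,5,0],[1,-1,0,6,0],[1,-1,0,6,0],[1,-1,0,6,0]]' 25
python3 -c "
from h import *
s=telemetry.observe();go(s,[.4845,.2277,.023],-.03)"
```

```text
time: 11.72
tool_pos: [0.484, 0.228, 0.1823]
tool_rot: [3.142, -0.0, -0.033]
contact_force: [0.1, -0.6, -0.2]
opening: 0.0918
grip_force: 0.0
shift [0.5 0.3 0.3] roll -0.003
```

```bash
python3 -m crank '[[-1,0,0,0,0],[-1,0,0,0,0],[-1,0,0,0,0],[-1,0,0,0,0],[-1,0,0,0,0],[-1,0,0,0,0],[-1,0,0,0,0],[-1,0,0,0,0],[-1,0,0,0,0],[-1,0,0,0,0],[-1,0,0,0,0],[-1,0,0,0,0]]' 25
python3 -m crank '[[-1,0,0,0,0],[-1,0,0,0,0],[-1,0,0,0,0],[-1,0,0,0,0]]' 25
python3 - <<'E'
from h import *
im,d=vision.read_camera("scene"); cv2.imwrite("pics/s2.png",im[...,::-1])
a=im[190:310,230:450,::-1]; cv2.imwrite("pics/crop3.png",cv2.resize(a,None,fx=3.6,fy=3.6,interpolation=cv2.INTER_CUBIC))
E
```

```text
time: 12.72
tool_pos: [0.484, 0.228, 0.1822]
tool_rot: [3.141, 0.0, -0.033]
contact_force: [-0.2, -0.4, -0.4]
opening: 0.0235
grip_force: 25.0
time: 13.05
tool_pos: [0.484, 0.228, 0.1822]
tool_rot: [3.141, -0.0, -0.033]
contact_force: [0.3, -1.0, -0.5]
opening: 0.023
grip_force: 25.0
```

View pics/crop3.png

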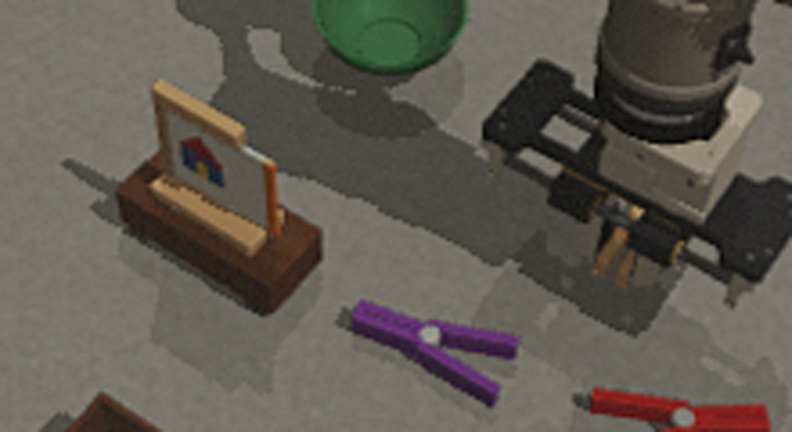

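The scene crop shows the card upright on the ledge with its foot on top and its orange edge at crop (272,200). The gripper is on the peg handles at about 23 mm opening. Next: lift, turn, and measure the card edge.

```bash
python3 -m crank '[[-1,0,0,-8,0],[-1,0,0,-25,0],[-1,0,0,-50,0],[-1,0,0,-80,0],[-1,10,0,-100,0],[-1,30,-3,-110,0],[-1,55,-5,-110,0],[-1,80,-8,-110,0],[-1,110,-12,-110,0],[-1,134,-16,-110,0],[-1,134,-16,-110,0],[-1,134,-16,-110,0]]' 25
python3 -m crank '[[-1,0,0,0,-0.12],[-1,0,0,0,-0.24],[-1,0,0,0,-0.36],[-1,0,0,0,-0.48],[-1,0,0,0,-0.6],[-1,0,0,0,-0.72],[-1,0,0,0,-0.84],[-1,0,0,0,-0.96],[-1,0,0,0,-1.08],[-1,0,0,0,-1.2],[-1,0,0,0,-1.32],[-1,0,0,0,-1.44]]'
python3 -m crank '[[-1,0,0,0,-0.11],[-1,0,0,0,-0.133],[-1,0,0,0,-0.133],[-1,0,0,0,-0.133]]'
python3 - <<'E'
from h import *
s=telemetry.observe(); print(s["tool_pos"],s["tool_rot"])
o=[]
for n in("top","scene"):
    im,d=vision.read_camera(n); np.savez(f"pics/{n}2.npz",im=im,d=d)
    C=cal(n); p=proj(C,[.618,.1,.1]).astype(int); print(n,p); a=im[p[1]-60:p[1]+60,p[0]-65:p[0]+65,::-1]; o.append(cv2.resize(a,None,fx=3,fy=4.5 if 0 else 3,interpolation=cv2.INTER_CUBIC))
cv2.imwrite("pics/c4.png",np.hstack(o))
E
```

```text
time: 14.1
tool_pos: [0.6188, 0.2394, 0.2918]
tool_rot: [3.141, 0.001, -0.034]
contact_force: [0.7, 0.2, -1.0]
opening: 0.023
grip_force: 25.0
time: 15.1
tool_pos: [0.6172, 0.2397, 0.2926]
tool_rot: [-3.141, 0.0, 1.413]
contact_force: [-0.3, -0.2, -0.8]
opening: 0.0235
grip_force: 25.0
time: 15.43
tool_pos: [0.6179, 0.2396, 0.2925]
tool_rot: [-3.141, 0.0, 1.537]
contact_force: [0.1, -0.0, -0.4]
opening: 0.0234
grip_force: 25.0
[0.61788751 0.2396125  0.29246908] [-3.14127711e+00  9.94208250e-05  1.53705303e+00]
top [277 149]
scene [325 252]
```

View pics/c4.png

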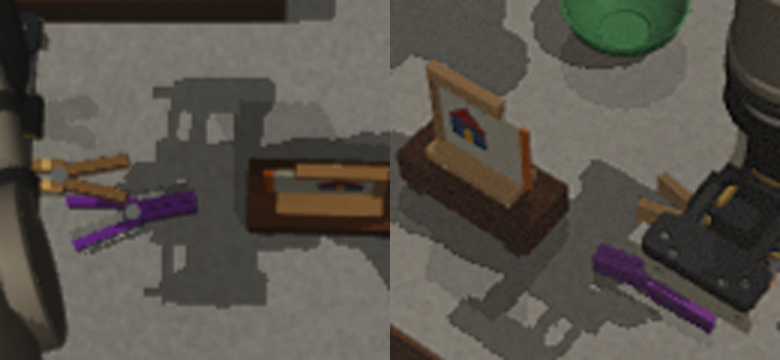

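Both views are clear. In the top crop the peg pivot is at (59,173), the jaw tips at about (128,162) and (126,197), and the card's orange edge at (268,180). In the scene crop the orange edge is at (527,160).

Run:
```python
from h import *
T=cal("top"); S=cal("scene"); a=np.load("pics/top2.npz"); b=np.load("pics/scene2.npz")
v,u=np.mgrid[:400,:640]
P=cloud(T,a["d"]); Q=cloud(S,b["d"]); ha=cv2.cvtColor(a["im"],cv2.COLOR_RGB2HSV); hb=cv2.cvtColor(b["im"],cv2.COLOR_RGB2HSV)
# jaws
for n,C,P_,h in(("top",T,P,ha),("scene",S,Q,hb)):
    m=(abs(P_[...,2]-.125)<.012)&(abs(P_[...,0]-.618)<.05)&(P_[...,1]>.12)&(P_[...,1]<.225)&(h[...,1]>80)
    X=P_[m]; print(n,m.sum(),"ztop",np.percentile(X[:,2],[5,50,95]).round(4),"ymin",X[:,1].min().round(4))
    px=np.c_[u[m],v[m]]; W=np.array([plane(C,p,.1283) for p in px])
    for y in (.155,.160,.165,.170,.175,.18,.185,.19,.2):
        q=np.sort(W[abs(W[:,1]-y)<.0016][:,0]); 
        if len(q)>1:
            g=np.diff(q); i=g.argmax(); print(y,len(q),"outer",q[0].round(4),q[-1].round(4),"gap",q[i].round(4),q[i+1].round(4))
# card
m=(abs(P[...,2]-.136)<.008)&(abs(P[...,0]-.618)<.04)&(abs(P[...,1])<.06)
W=np.array([plane(T,p,.136)[:2] for p in np.c_[u[m],v[m]]]); print("rail",m.sum(),cv2.minAreaRect((W*1e3).astype(np.float32)),np.median(P[m],0))
for n,C,h,P_ in(("top",T,ha,P),("scene",S,hb,Q)):
    m=(h[...,0]<14)&(h[...,1]>190)&(h[...,2]>110)&(abs(P_[...,0]-.618)<.03)&(abs(P_[...,1]-.05)<.015)&(P_[...,2]>.045)
    print(n,"orange",m.sum(),np.median(P_[m],0).round(4),P_[m].min(0).round(4),P_[m].max(0).round(4)); 
    print(u[m].min(),u[m].max(),v[m].min(),v[m].max(),[u[m][v[m]==k].mean() for k in np.unique(v[m])])
```

```text
top 263 ztop [0.1189 0.1277 0.1313] ymin 0.1501
0.155 16 outer 0.5974 0.631 gap 0.6064 0.6242
0.16 19 outer 0.5974 0.631 gap 0.6064 0.622
0.165 10 outer 0.5997 0.631 gap 0.6086 0.622
0.17 8 outer 0.6019 0.6288 gap 0.6086 0.622
0.175 20 outer 0.6019 0.6288 gap 0.6109 0.6198
0.18 13 outer 0.6042 0.6265 gap 0.6109 0.6198
0.185 9 outer 0.6064 0.6266 gap 0.6131 0.6176
0.19 12 outer 0.6064 0.6266 gap 0.6243 0.6266
0.2 9 outer 0.6065 0.6288 gap 0.6109 0.6243
scene 137 ztop [0.1146 0.1272 0.13  ] ymin 0.1501
0.155 19 outer 0.5996 0.6405 gap 0.6117 0.6257
0.16 19 outer 0.6016 0.6403 gap 0.6136 0.6234
0.165 20 outer 0.6014 0.638 gap 0.6135 0.6221
0.17 12 outer 0.6034 0.6262 gap 0.6165 0.6219
0.175 11 outer 0.6033 0.6228 gap 0.6164 0.6217
0.18 3 outer 0.6162 0.6194 gap 0.6162 0.6183
rail 160 ((616.7431030273438, -8.474006652832031), (65.66375732421875, 11.115053176879883), 89.8690414428711) [ 0.61770181 -0.00957863  0.13620338]
top orange 3 [0.6206 0.0465 0.1226] [0.6206 0.0443 0.1207] [0.621  0.0488 0.1228]
300 302 146 146 [np.float64(301.0)]
  return _methods._mean(a, axis=axis, dtype=dtype,
  ret = um.true_divide(
Traceback (most recent call last):
ValueError: zero-size array to reduction operation minimum which has no identity
```

Run:
```python
from h import *
T=cal("top"); S=cal("scene"); a=np.load("pics/top2.npz"); b=np.load("pics/scene2.npz"); w=np.load("pics/w3.npz"); Wc=(w["K"],w["R"],w["t"])
v,u=np.mgrid[:400,:640]
E0=np.array([.6196,.0517,.087])
for n,C,f in(("top",T,a),("scene",S,b),("wrist",Wc,w)):
    h=cv2.cvtColor(f["im"],cv2.COLOR_RGB2HSV); c=proj(C,E0); lo=proj(C,E0-[0,0,.035]); hi=proj(C,E0+[0,0,.035])
    m=(h[...,0]<17)&(h[...,1]>195)&(h[...,2]>130)&(abs(u-c[0])<60)&(abs(v-c[1])<30)
    k=cv2.connectedComponentsWithStats(m.astype(np.uint8)); i=1+k[2][1:,4].argmax(); mm=k[1]==i
    r=cv2.minAreaRect(np.c_[u[mm],v[mm]].astype(np.float32)); print(n,"pred",lo.round(1),c.round(1),hi.round(1),"n",mm.sum(),"rect",r[0],r[1],r[2],cv2.boxPoints(r).round(0).tolist())
    P=cloud(C,f["d"]); print("  depth pts",np.median(P[mm],0).round(4))
print("pivot top", plane(T,(231.7,146.9),.1283))
```

```text
Traceback (most recent call last):
ValueError: attempt to get argmax of an empty sequence
```

Run:
```python
from h import *
T=cal("top"); S=cal("scene"); a=np.load("pics/top2.npz"); b=np.load("pics/scene2.npz"); w=np.load("pics/w3.npz"); Wc=(w["K"],w["R"],w["t"])
v,u=np.mgrid[:400,:640]
E0=np.array([.6196,.0517,.087])
for n,C,f in(("top",T,a),("scene",S,b),("wrist",Wc,w)):
    h=cv2.cvtColor(f["im"],cv2.COLOR_RGB2HSV); c=proj(C,E0); lo=proj(C,E0-[0,0,.035]); hi=proj(C,E0+[0,0,.035])
    print(n,"pred",lo.round(1),c.round(1),hi.round(1))
    m=(h[...,0]<16)&(h[...,1]>170)&(h[...,2]>110)&(abs(u-c[0])<60)&(abs(v-c[1])<30)
    k=cv2.connectedComponentsWithStats(m.astype(np.uint8))
    if k[0]<2: x,y=hi.astype(int); print(h[y-3:y+4,x-3:x+4].tolist()); continue
    i=1+k[2][1:,4].argmax(); mm=k[1]==i
    r=cv2.minAreaRect(np.c_[u[mm],v[mm]].astype(np.float32)); P=cloud(C,f["d"])
    print(mm.sum(),cv2.boxPoints(r).round(1).tolist(),"depth",np.median(P[mm],0).round(4))
print("pivot top", plane(T,(231.7,146.9),.1283))
```

```text
top pred [299.5 152.4] [299.1 149.5] [298.7 146.5]
3 [[302.0, 146.0], [302.0, 146.0], [300.0, 146.0], [300.0, 146.0]] depth [0.6206 0.0465 0.1226]
scene pred [307.3 255.6] [306.7 246.2] [306.2 236.2]
1 [[304.0, 235.0], [304.0, 235.0], [304.0, 235.0], [304.0, 235.0]] depth [0.6195 0.0459 0.122 ]
wrist pred [523.4  34.4] [552.1  23.3] [590.    8.8]
1550 [[494.20001220703125, 13.699999809265137], [595.4000244140625, 6.5], [598.2999877929688, 47.70000076293945], [497.1000061035156, 54.79999923706055]] depth [0.6189 0.0501 0.0402]
pivot top [0.61785426 0.19897419 0.1283    ]
```

```bash
python3 -c "
from h import *
s=telemetry.observe();go(s,[.6228,.1655,.101],1.541);go(s,[.6215,.1255,.101],1.541)"
```

```text
shift [-73.9   7.1  32.3] roll -0.003
shift [-113.9    7.1   32.4] roll -0.003
```

```bash
python3 -m crank '[[-1,-10,2,8,-0.003],[-1,-25,4,18,-0.003],[-1,-45,7,28,-0.003],[-1,-62,7,32,-0.003],[-1,-72,7,32,-0.003],[-1,-74,7,32,-0.003],[-1,-74,7,32,-0.003],[-1,-74,7,32,-0.003],[-1,-74,7,32,-0.003]]'
python3 - <<'E'
from h import *
s=telemetry.observe(); print(s["tool_pos"],s["tool_rot"],s["contact_force"])
T=cal("top"); v,u=np.mgrid[:400,:640]
im,d=vision.read_camera("top"); np.savez("pics/top3.npz",im=im,d=d); P=cloud(T,d); h=cv2.cvtColor(im,cv2.COLOR_RGB2HSV)
m=(abs(P[...,2]-.096)<.008)&(abs(P[...,0]-.618)<.04)&(P[...,1]>.06)&(P[...,1]<.15)&(h[...,1]>80)
W=np.array([plane(T,p,.096) for p in np.c_[u[m],v[m]]]); print(m.sum(),np.median(P[m],0),W.min(0),W.max(0))
for y in np.arange(.075,.13,.005):
    q=np.sort(W[abs(W[:,1]-y)<.0016][:,0])
    if len(q)>1: g=np.diff(q); i=g.argmax(); print(y.round(3),"outer",((q[0]+q[-1])/2).round(4),"gap",q[i].round(4),q[i+1].round(4))
im2,_=vision.read_camera("scene")
o=[]
for i,n in((im,"top"),(im2,"scene")):
    p=proj(cal(n),[.618,.07,.09]).astype(int); a=i[p[1]-40:p[1]+40,p[0]-50:p[0]+50,::-1]; o.append(cv2.resize(a,None,fx=4,fy=4,interpolation=cv2.INTER_CUBIC)); print(p)
cv2.imwrite("pics/c5.png",np.hstack(o))
go(s,[.6215,.1255,.101],1.541)
E
```

```text
time: 16.28
tool_pos: [0.6232, 0.1662, 0.2607]
tool_rot: [3.141, -0.0, 1.543]
contact_force: [0.3, 0.8, 0.1]
opening: 0.0233
grip_force: 25.0
[0.62320465 0.1661876  0.26065935] [ 3.14057493e+00 -3.27727138e-04  1.54349878e+00] [0.28844018 0.78229939 0.05351227]
169 [0.62518989 0.09953468 0.09579928] [0.60536125 0.07664585 0.096     ] [0.63762343 0.12657683 0.096     ]
0.08 outer 0.6215 gap 0.6123 0.6307
0.085 outer 0.6215 gap 0.6123 0.6307
0.09 outer 0.6215 gap 0.6146 0.6284
0.095 outer 0.6215 gap 0.6146 0.6284
0.1 outer 0.6215 gap 0.6169 0.6261
0.105 outer 0.6215 gap 0.6169 0.6261
0.11 outer 0.6227 gap 0.6192 0.6261
0.115 outer 0.6215 gap 0.6192 0.6238
0.12 outer 0.6216 gap 0.6285 0.6308
0.125 outer 0.6319 gap 0.6308 0.6331
[291 149]
[313 248]
shift [-40.7  -0.6   0.6] roll 0.002
```

View pics/c5.png

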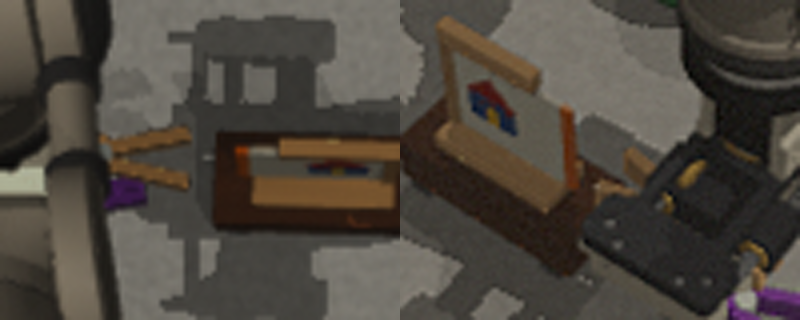

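The top crop shows the open jaws at crop (110–190,130–187), facing the card's edge at (238,160) and centred on it. Now I slide in slowly.

```bash
python3 -m crank '[[-1,-5,-0.5,0.5,0.002],[-1,-11,-0.5,0.5,0.002],[-1,-17,-0.5,0.5,0.002],[-1,-23,-0.5,0.5,0.002],[-1,-29,-0.5,0.5,0.002],[-1,-34,-0.5,0.5,0.002],[-1,-38,-0.5,0.5,0.002],[-1,-40,-0.5,0.5,0.002],[-1,-40,-0.5,0.5,0.002],[-1,-40,-0.5,0.5,0.002],[-1,-40,-0.5,0.5,0.002]]'
python3 - <<'E'
from h import *
s=telemetry.observe(); print(s["tool_pos"],s["tool_rot"],s["contact_force"])
o=[]
for n in("top","scene"):
    i,d=vision.read_camera(n); np.savez(f"pics/{n}4.npz",im=i,d=d)
    p=proj(cal(n),[.619,.06,.09]).astype(int); a=i[p[1]-30:p[1]+30,p[0]-40:p[0]+40,::-1]; o.append(cv2.resize(a,None,fx=5,fy=5,interpolation=cv2.INTER_CUBIC)); print(p)
cv2.imwrite("pics/c6.png",np.hstack(o))
go(s,[.6215,.1255,.101],1.541)
E
```

```text
time: 17.3
tool_pos: [0.6215, 0.1256, 0.2597]
tool_rot: [3.142, -0.0, 1.541]
contact_force: [-0.1, -0.3, 0.2]
opening: 0.0235
grip_force: 25.0
[0.62154889 0.12560072 0.25969873] [ 3.14151239e+00 -8.25524660e-06  1.54099509e+00] [-0.14977264 -0.28541549  0.23220832]
[295 149]
[309 246]
shift [-0.1 -0.  -0.3] roll -0.0
```

View pics/c6.png

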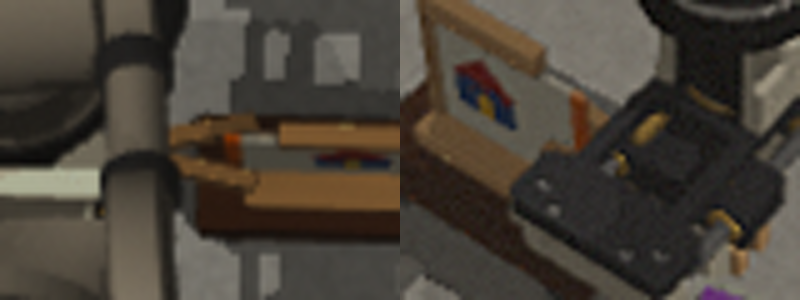

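The top crop shows the jaw tips at (255,125) and (255,180) on either side of the card. The orange edge, at (232,135–165), is centred about 14 mm inside the tips, and there is no contact force. That matches the intended mouth position, so I hand in.

```bash
python3 -m crank '[[-1,0,0,0,0],[-1,0,0,0,0],[-1,0,0,0,0]]'; python3 -c "
from cell import ticket
print(ticket.hand_in())"
```

```text
time: 17.65
tool_pos: [0.6215, 0.1255, 0.2597]
tool_rot: [3.142, 0.0, 1.541]
contact_force: [1.1, -0.1, -0.8]
opening: 0.0232
grip_force: 25.0
the job is handed in; nothing more can be done
None
```

I handed the job in at 17.65 s: the card stands free on the ledge, lined up with it, and the wooden peg is held wide open round its orange edge, half-way up and about 14 mm inside the jaw tips, with no contact seen in the last images or felt at the wrist; no verdict came back.

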